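Find and release the latched key on the bench test box

ROBOT

A 6-joint arm with a two-finger parallel gripper is mounted at the origin on the work surface. World frame = base frame: x ahead of the robot, y to its left, z up, the work surface at z = 0. Lengths are in m, angles in degrees, forces in N, time in s.
With the tool pointing down it reaches from about 0.375 to 0.9 m from the base axis. Payload 3.1 kg.
Tool frame: the origin (TCP) lies at the very end of the fingers, on their centre line; the grasp point (between the pads) lies bot.hold_point_z behind it (bot.hold_point_z is the distance from the TCP to the grasp point, in m); z points along the fingers, y is the line along which they close (so a half turn about z gives the same grasp; the last joint's range is limited). The gripper opens to 87 mm and grips with 3 to 60 N. Pads are 19 mm wide; open, the fingers measure 117 mm over their backs; the gripper's body (75 mm by 190 mm) begins 51 mm behind the grasp point.
Start: joints at [65.174, 30.224, 82.088, -0, 67.689, -10.227], TCP at [0.157, 0.605, 0.223] pointing down, gripper open.
Joint ranges: [-176.69, 176.69], [-43.24, 126.21], [12.49, 139.97], [-82, 262], [0, 151.66], [-163.58, 163.58]. Speed limits (degrees/s): [159.86, 159.86, 180, 180, 180, 180].

INTERFACE

Orientations are given as a 3x3 rotation matrix whose columns are the frame's x, y, z axes.
In Python, from rig import bot gives the robot as it stands.
- The arm moves only by the tool apply_moves, never from a script. Its argument "plan" is one flat list of numbers, 4 for each row, row after row: the shift along the world's x, y, z normalised to -1 to 1, where 1 is 0.05 m, then the turn about the world's z normalised to -1 to 1, where 1 is 10 degrees. A call has 1 to 12 rows; each row shifts and turns the commanded pose from where the row before left it; what a row does not reach is not made up. A row lasts 1/8 s, in which the tool goes at most 62.5 mm and 10.7 degrees, less where a joint would pass 70% of its speed; a pose out of reach is approached as far as the arm can. A call with a number of a shift or a turn outside -1 to 1 is refused whole. A call with a gripper value outside its range is refused whole. "grip" is the closure, from -1 (fully open) to 1 (shut), so that 0 is half open, set as the call begins (left out, the last holds). The fingers move at their own pace and stop on an object; the grip force is fixed at half the most. Time passes only in rows, so rows that do not move let the fingers close. It gives the time, the measured TCP pose, the force, the opening and the grip force at its end, in the units of the state.
- bot.read_state(): the state, without advancing time (a new reading comes with each control period).
- bot.capture(name): name is "scene" or "top" or "wrist"; returns (picture, depth): 480x640x3 uint8, red, green, blue; 480x640 float32, m along the optical axis (not along the pixel's ray), 0 where there is no reading.
- bot.camera_info(name): a dict with "vertical_fov" (degrees; the focal length in pixels is half the picture's height over the tangent of half this angle, whatever the lens; pixels are square), "cx", "cy" (the principal point, pixels), "rvec" (rotation vector, rad) and "tvec" (3), from world to camera coordinates, as OpenCV has them; the wrist camera has in their place "mount" (4x4, takes a point from camera to tool coordinates, whose origin is the TCP and whose axes are the flange's). Camera axes: x right, y down, z forward; pixel columns grow to the right and rows downward; lengths in m; the calibration is good to about 2 mm. A picture is of the moment at which its call begins: read the wrist's pose just before it. camera_info takes no time and is no camera call.
- bot.hand_in(): hands the job in; it is judged then, once.
Trained networks look in the newest picture that a camera, given by its name, has taken for a name from the list of things; names that differ only in an ending like _2 or _b are one class to them, and where a whole thing is asked for, a point or a joint stands for the part that bears it (a point fixed in the world has none). Each returns a list of dicts, best first, with "p" (0 to 1); they miss things now and then, are a little off and sometimes report something else, mostly with a low value. They report only what shows in the picture. A call takes as long as a camera call.
- bot.outline_of(camera, target): "mask" (480x640 bool, what is visible of it) and "xy" ([column, row] as shares, 0 to 1, of the picture: columns of its width, rows of its height, amid what is visible of it).
- bot.pinpoint(camera, target): "xy" ([column, row] as shares, 0 to 1, of the picture: columns of its width, rows of its height: a listed point, or the origin of a listed thing).
The state is a dict: "time_s": time; "joint_positions": joint angles; "qvel": joint speeds; "tau": joint torques, N m; "position": TCP position; "tcp_rot": TCP orientation; "force": force on the tool from outside, world axes, zero at the start; "moment": the same for the moment, N m; "opening": opening from 0.0 (shut) to 1.0 (fully open); "grasp_force": force on a finger pad.
Only numpy, scipy, OpenCV 4.12 (cv2) and the standard library are available. Lean on these libraries where they do the work, as an engineer would, in place of code of your own. Each camera call takes 0.05 s, during which the arm holds its last target. There are 200 camera calls.

TASK

One of the four identical keys on the bench test box has been left latched down. Tap all four lightly with the fingertips, one after another from the robot's left to its right, to feel which one it is; only then press that key right down so that its latch lets go and it springs up level with the others. Do not press a free key down, and leave everything else on the bench where it is.

Things in the scene. Friction and masses are not known exactly. Their poses are not given: they have to be found in the camera images.
- test_box: Fixed grey bench test box, 160 mm (its x) by 240 mm (its y), flat deck 60 mm above the table. Origin: centre of its underside, on the table; at yaw 0 its x axis points away from the robot and its y axis to the robot's left. It stands anywhere ahead of the robot, turned up to 0.35 rad. The row of four identical keys runs along its y, 35 mm nearer to the robot than the box's centre line (x = -35 mm), at y = +69, +23, -23, -69 mm.
- cap1: Key cap 1, the first (leftmost) of the row as the robot sees it: white square plastic cap 28 x 28 mm, 46 mm from the next. Origin: centre of its top face, z up; it moves with the key. When the key is up its top stands 18 mm above the deck (78 mm above the table); the latched key's top stands 5 mm lower.
- cap2: Key cap 2, the second of the row as the robot sees it: white square plastic cap 28 x 28 mm, 46 mm from the next. Origin: centre of its top face, z up; it moves with the key. When the key is up its top stands 18 mm above the deck (78 mm above the table); the latched key's top stands 5 mm lower.
- cap3: Key cap 3, the third of the row as the robot sees it: white square plastic cap 28 x 28 mm, 46 mm from the next. Origin: centre of its top face, z up; it moves with the key. When the key is up its top stands 18 mm above the deck (78 mm above the table); the latched key's top stands 5 mm lower.
- cap4: Key cap 4, the fourth (rightmost) of the row as the robot sees it: white square plastic cap 28 x 28 mm, 46 mm from the next. Origin: centre of its top face, z up; it moves with the key. When the key is up its top stands 18 mm above the deck (78 mm above the table); the latched key's top stands 5 mm lower.
- key1 (a joint): Travel of key 1, m, 0 = up, growing downward to 0.012 (stop). A spring lifts it: it starts to give at 2 N and takes 0.4 N more per mm (4 N at 5 mm, 6.8 N at the stop). Exactly one of the four keys, a different one from start to start, is latched at 5 mm: it gives only above about 4 N. Pressed on to about 9 mm or more (about 6 to 8 N) its latch lets go for good, and it springs up when the finger is lifted. A free key only springs back: it never latches.
- key2 (a joint): Travel of key 2, m, 0 = up, growing downward to 0.012 (stop). A spring lifts it: it starts to give at 2 N and takes 0.4 N more per mm (4 N at 5 mm, 6.8 N at the stop). As key1.
- key3 (a joint): Travel of key 3, m, 0 = up, growing downward to 0.012 (stop). A spring lifts it: it starts to give at 2 N and takes 0.4 N more per mm (4 N at 5 mm, 6.8 N at the stop). As key1.
- key4 (a joint): Travel of key 4, m, 0 = up, growing downward to 0.012 (stop). A spring lifts it: it starts to give at 2 N and takes 0.4 N more per mm (4 N at 5 mm, 6.8 N at the stop). As key1.
- spacer1: Loose aluminium spacer, 14 mm across, 28 mm tall, standing on the deck of the box behind the keys; origin at its underside. Leave alone.
- spacer2: A second such spacer, also on the deck behind the keys. Leave alone.
- tin: Loose white tin, 84 mm across, 90 mm tall, left of the box; origin at its underside. Leave alone.
- tape: Loose black roll of tape lying flat, 90 mm across, 22 mm tall, left of the box; origin at its underside. Leave alone.
- driver: Loose screwdriver lying on the table right of the box, along its own x. Leave alone.
- spanner: Loose spanner lying on the table right of the box, along its own x. Leave alone.

How it is judged (in metres and radians):
On the way, in this order (a step that is already met when the one before it is completed fails the run):
1. key 1, the first (leftmost), is tapped with the fingers (contact force between the fingers and cap1 above 0.3 N), for 0.01 s.
2. key 2, the second, is tapped with the fingers (contact force between the fingers and cap2 above 0.3 N), for 0.01 s.
3. key 3, the third, is tapped with the fingers (contact force between the fingers and cap3 above 0.3 N), for 0.01 s.
4. key 4, the fourth (rightmost), is tapped with the fingers (contact force between the fingers and cap4 above 0.3 N), for 0.01 s.
5. after all four taps a key is pressed right down with the fingers (deeper than 8 mm) (((value of joint key1 above 0.008 m and contact force between the fingers and cap1 above 0.3 N) or (value of joint key2 above 0.008 m and contact force between the fingers and cap2 above 0.3 N) or (value of joint key3 above 0.008 m and contact force between the fingers and cap3 above 0.3 N) or (value of joint key4 above 0.008 m and contact force between the fingers and cap4 above 0.3 N))), for 0.01 s.
At the end, for the whole second after the job is handed in: All four keys stand up (each within 1 mm of its upper stop), and every loose thing is within 30 mm of where it began (value of joint each of key1, key2, key3, key4 below 0.001 m and distance of each of spacer1, spacer2, tin, tape, driver, spanner from where it was at the start of the episode below 0.03 m); the robot touches nothing.
It fails at once if a free key is pressed down more than 4 mm while another key is still latched or held down (value of joint each of key1, key2 above 0.004 m or value of joint each of key1, key3 above 0.004 m or value of joint each of key1, key4 above 0.004 m or value of joint each of key2, key3 above 0.004 m or value of joint each of key2, key4 above 0.004 m or value of joint each of key3, key4 above 0.004 m).
It fails at once if a loose thing is pushed, lifted or carried more than 30 mm (not (distance of each of spacer1, spacer2, tin, tape, driver, spanner from where it was at the start of the episode below 0.03 m)).
It fails at once if a key is struck or pressed with more than 40 N (contact force between anything else and cap1 above 40 N or contact force between anything else and cap2 above 40 N or contact force between anything else and cap3 above 40 N or contact force between anything else and cap4 above 40 N).
It also fails if it takes over 48 s, if anything falls off the work surface, if the arm or the gripper's body presses on something with over 40 N, if the wrist force passes 120 N, or if a joint passes its speed limit or range.

## Working session

There is one attempt and no reset: what is moved stays moved. The work goes in short steps, Python scripts to look and compute and a tool call to move; the robot and the scene stay as the last step left them, time stands still between calls to the robot, and variables do not carry over. Pictures are saved under pics/ and viewed, at most 10 in all, crops included, and the job is handed in when it is done.

Besides the shell and the picture viewer there is one more tool, called after "Emit:" by a JSON object that holds its "fn" and its "kwargs". apply_moves: Moves the arm, as the interface text tells. Its arguments: {"type":"object","properties":{"plan":{"type":"array","items":{"type":"number"}},"grip":{"type":"number"}},"required":["plan"]}

```bash
mkdir -p pics
cat > h.py <<'E'
import numpy as np, cv2
from rig import bot
def cam(name):
    c=bot.camera_info(name); f=240/np.tan(np.radians(c["vertical_fov"])/2)
    if "rvec" in c:
        R=cv2.Rodrigues(np.array(c["rvec"],float))[0]; t=np.array(c["tvec"],float).ravel()
        return f,c["cx"],c["cy"],R.T,-R.T@t
    s=bot.read_state(); T=np.eye(4); T[:3,:3]=s["tcp_rot"]; T[:3,3]=s["position"]; M=T@np.array(c["mount"])
    return f,c["cx"],c["cy"],M[:3,:3],M[:3,3]
def ray(k,u,v,z):  # intersect with plane z
    f,cx,cy,R,o=k; d=R@np.array([(u-cx)/f,(v-cy)/f,1]); return o+d*(z-o[2])/d[2]
def pt(k,u,v,dep):
    f,cx,cy,R,o=k; return o+R@(np.array([(u-cx)/f,(v-cy)/f,1])*dep)
E
python3 - <<'E'
from h import *
k=cam("top"); im,d=bot.capture("top"); cv2.imwrite("pics/top.png",im[:,:,::-1])
for n in ["cap1","cap2","cap3","cap4"]:
    for r in bot.pinpoint("top",n)[:4]:
        u,v=r["xy"][0]*640,r["xy"][1]*480; print(n,round(r["p"],2),round(u),round(v),ray(k,u,v,.078).round(4),pt(k,u,v,d[int(v),int(u)]).round(4))
r=bot.outline_of("top","test_box")[0]; print(r["p"],r["xy"],cv2.minAreaRect(np.argwhere(r["mask"])[:,::-1].astype(np.float32)))
s=bot.read_state();print(s["time_s"],s["force"],s["opening"],s["tcp_rot"],bot.hold_point_z)
print(bot.camera_info("wrist"))
E
```

```text
cap1 0.65 257 240 [0.5382 0.1183 0.078 ] [0.5381 0.1181 0.0803]
cap1 0.62 280 241 [0.5383 0.0661 0.078 ] [0.5382 0.066  0.0803]
cap1 0.62 321 239 [ 0.5451 -0.0298  0.078 ] [ 0.5451 -0.0298  0.0773]
cap1 0.48 252 214 [0.5985 0.131  0.078 ] [0.5971 0.1293 0.0921]
cap2 0.65 257 240 [0.5382 0.1183 0.078 ] [0.5381 0.1181 0.0803]
cap2 0.62 280 241 [0.5383 0.0661 0.078 ] [0.5382 0.066  0.0803]
cap2 0.62 321 239 [ 0.5451 -0.0298  0.078 ] [ 0.5451 -0.0298  0.0773]
cap2 0.48 252 214 [0.5985 0.131  0.078 ] [0.5971 0.1293 0.0921]
cap3 0.65 257 240 [0.5382 0.1183 0.078 ] [0.5381 0.1181 0.0803]
cap3 0.62 280 241 [0.5383 0.0661 0.078 ] [0.5382 0.066  0.0803]
cap3 0.62 321 239 [ 0.5451 -0.0298  0.078 ] [ 0.5451 -0.0298  0.0773]
cap3 0.48 252 214 [0.5985 0.131  0.078 ] [0.5971 0.1293 0.0921]
cap4 0.65 257 240 [0.5382 0.1183 0.078 ] [0.5381 0.1181 0.0803]
cap4 0.62 280 241 [0.5383 0.0661 0.078 ] [0.5382 0.066  0.0803]
cap4 0.62 321 239 [ 0.5451 -0.0298  0.078 ] [ 0.5451 -0.0298  0.0773]
cap4 0.48 252 214 [0.5985 0.131  0.078 ] [0.5971 0.1293 0.0921]
0.95 [0.4522, 0.4679] ((288.6553649902344, 227.6614990234375), (70.39424896240234, 103.20935821533203), 88.09085083007812)
0.3 [-0.31512154  0.32770466 -0.78368533] 0.9951726958906797 [[-9.67723776e-01  2.52013083e-01 -3.15447673e-04]
 [ 2.52013244e-01  9.67723549e-01 -6.75832410e-04]
 [ 1.34947533e-04 -7.33516083e-04 -9.99999722e-01]] 0.0187
{'vertical_fov': 62.588071013036426, 'cx': 327.3166968753794, 'cy': 243.4196349284303, 'mount': array([[ 7.85581392e-04, -9.68181708e-01, -2.50247005e-01,
         6.88727417e-02],
       [ 9.99999386e-01,  9.56087591e-04, -5.59789345e-04,
        -3.76328753e-04],
       [ 7.81235859e-04, -2.50246411e-01,  9.68181865e-01,
        -1.62995376e-01],
       [ 0.00000000e+00,  0.00000000e+00,  0.00000000e+00,
         1.00000000e+00]])}
```

View pics/top.png

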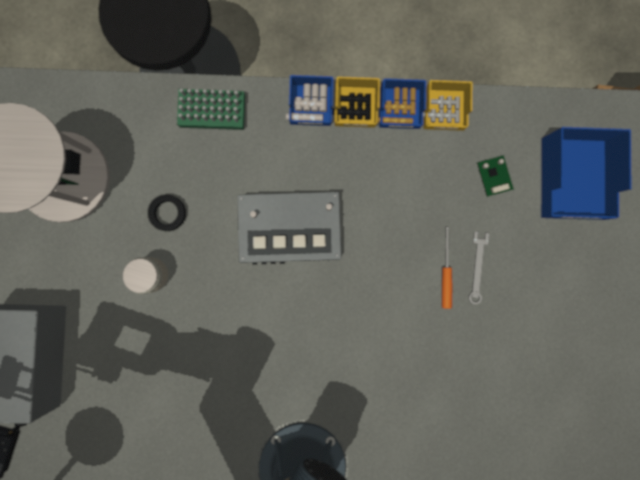

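The top view shows the box centred near pixel (290,227). Its keys are at about (259,242), (279,242), (299,241) and (319,241), with yaw about +2°. I'll move above the row with the fingers shut.

Emit:
{"fn": "apply_moves", "kwargs": {"plan": [0.63,-0.93,0,0.14,0.63,-0.93,0,0.14,0.63,-0.93,0,0.14,0.63,-0.93,0,0.14,0.63,-0.93,0,0.14,0.63,-0.93,0,0.14,0.63,-0.93,0,0.14,0.63,-0.93,0,0.14,0.63,-0.93,0,0.14,0.63,-0.93,0,0.14,0.63,-0.93,0,0.14,0.63,-0.93,0,0.14], "grip": 1}}

```text
time_s: 1.8
position: [0.5364, 0.0451, 0.2227]
tcp_rot: [[-0.999, -0.039, 0.0], [-0.039, 0.999, 0.0], [-0.001, 0.0, -1.0]]
force: [0.3, 0.9, -0.4]
opening: 0.001
grasp_force: 0.0
```

Emit:
{"fn": "apply_moves", "kwargs": {"plan": [0,0,0,0,0,0,0,0]}}

```text
time_s: 2.05
position: [0.5347, 0.047, 0.2222]
tcp_rot: [[-0.999, -0.037, -0.002], [-0.037, 0.999, 0.001], [0.002, 0.001, -1.0]]
force: [-1.6, 0.1, -0.4]
opening: 0.004
grasp_force: 0.0
```

Run:
```python
from h import *
k=cam("wrist"); im,d=bot.capture("wrist"); cv2.imwrite("pics/w1.png",im[:,:,::-1])
for r in bot.outline_of("wrist","cap1")[:6]:
    m=r["mask"]; c,wh,a=cv2.minAreaRect(np.argwhere(m)[:,::-1].astype(np.float32)); 
    print(round(r["p"],2),np.round(c),np.round(wh),round(a,1),ray(k,*c,.078).round(4),pt(k,*c,np.median(d[m])).round(4))
for r in bot.pinpoint("wrist","cap1")[:6]:
    u,v=r["xy"][0]*640,r["xy"][1]*480; print(round(r["p"],2),round(u),round(v),ray(k,u,v,.078).round(4),pt(k,u,v,d[int(v),int(u)]).round(4))
s=bot.read_state();print(s["time_s"],s["position"],s["force"],s["opening"],s["tcp_rot"].round(3) if hasattr(s["tcp_rot"],'round') else s["tcp_rot"])
```

```text
0.94 [242. 232.] [36. 36.] 87.7 [ 0.5384 -0.0216  0.078 ] [ 0.5394 -0.0225  0.0737]
0.74 [410. 230.] [37. 37.] 90.0 [0.5309 0.1129 0.078 ] [0.5309 0.1129 0.078 ]
0.71 [354. 230.] [37. 34.] 90.0 [0.5334 0.068  0.078 ] [0.5333 0.068  0.0783]
0.67 [298. 232.] [37. 37.] 90.0 [0.536 0.023 0.078] [0.5359 0.023  0.0781]
0.88 356 235 [0.5371 0.0695 0.078 ] [0.537  0.0694 0.0786]
0.88 298 234 [0.5383 0.0239 0.078 ] [0.4661 0.0442 0.3853]
0.79 237 232 [ 0.5385 -0.0255  0.078 ] [ 0.5391 -0.0261  0.0755]
0.61 414 229 [0.5304 0.1154 0.078 ] [0.5301 0.1151 0.0792]
2.2 [0.53436695 0.04813784 0.22249741] [ 0.23763152 -0.32370601 -0.2418279 ] 0.002319719084591966 [[-0.999 -0.04  -0.001]
 [-0.04   0.999  0.   ]
 [ 0.001  0.    -1.   ]]
```

View pics/w1.png

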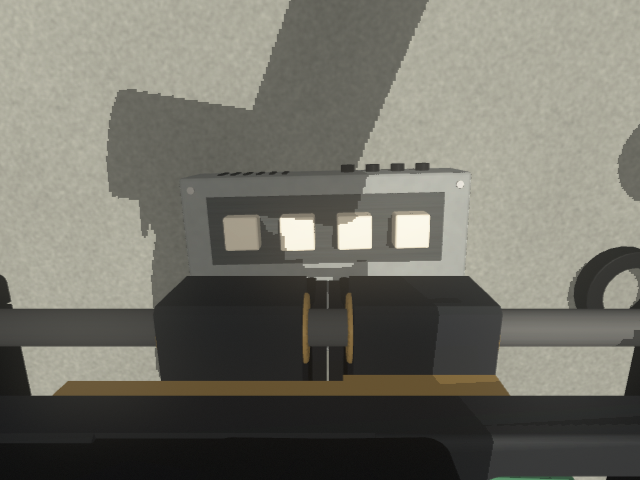

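The wrist view shows the four caps at columns 242, 298, 354 and 410, row about 231. From left to right they sit at (0.531,0.113), (0.5335,0.068), (0.536,0.023) and (0.5385,-0.022). That is 45 mm spacing with a yaw of about 3°, and cap4 looks about 4–5 mm lower than the rest. I'll move above cap1.

Emit:
{"fn": "apply_moves", "kwargs": {"plan": [-0.03,0.5,0,0.1,-0.03,0.5,0,0,-0.01,0.3,0,0,0,0,-0.5,0,0,0,-0.5,0,0,0,-0.5,0,0,0,-0.5,0,0,0,-0.4,0,0,0,-0.2,0,0,0,-0.1,0,0,0,0,0,0,0,0,0]}}

```text
time_s: 3.7
position: [0.5325, 0.1119, 0.0882]
tcp_rot: [[-0.998, -0.056, 0.001], [-0.056, 0.998, -0.0], [-0.001, -0.0, -1.0]]
force: [-0.4, -0.4, 0.7]
opening: 0.008
grasp_force: 0.0
```

Run:
```python
from h import *
for i in range(3):
    k=cam("wrist"); im,d=bot.capture("wrist")
    s=bot.read_state();print(s["time_s"],np.round(s["position"],4),np.round(s["force"],2))
cv2.imwrite("pics/w2.png",im[:,:,::-1])
for r in bot.outline_of("wrist","cap1")[:6]:
    m=r["mask"]; c,wh,a=cv2.minAreaRect(np.argwhere(m)[:,::-1].astype(np.float32)); 
    print(round(r["p"],2),np.round(c),np.round(wh),round(a,1),ray(k,*c,.078).round(4),pt(k,*c,np.median(d[m])).round(4))
```

```text
3.75 [0.5325 0.1118 0.0882] [ 0.34  0.43 -0.62]
3.8 [0.5325 0.1118 0.0882] [ 0.73 -0.95  0.06]
3.85 [0.5324 0.1118 0.0881] [-0.05 -0.37 -0.21]
0.98 [ 52. 283.] [52. 78.] 89.0 [ 0.5344 -0.0163  0.078 ] [ 0.5365 -0.02    0.0729]
0.83 [334. 268.] [25. 59.] 90.0 [0.52   0.1138 0.078 ] [0.5202 0.1138 0.0776]
0.83 [142. 282.] [52. 74.] 87.9 [0.5318 0.0254 0.078 ] [0.5319 0.0253 0.0778]
```

View pics/w2.png

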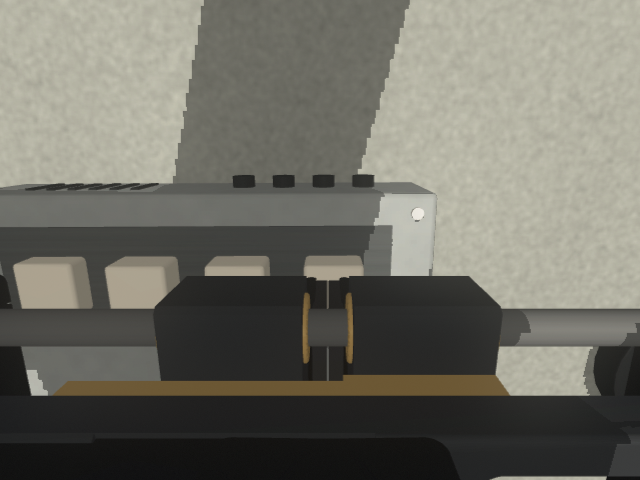

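cap1 is directly under the shut fingers, with its near edge at about (334,262) and centred. Tapping it gently.

Emit:
{"fn": "apply_moves", "kwargs": {"plan": [0,0,-0.1,0,0,0,-0.08,0,0,0,-0.04,0,0,0,0,0,0,0,0,0]}}

```text
time_s: 4.53
position: [0.532, 0.1118, 0.0767]
tcp_rot: [[-0.998, -0.056, -0.0], [-0.056, 0.998, -0.0], [0.0, -0.0, -1.0]]
force: [-0.6, 0.0, 2.8]
opening: 0.007
grasp_force: 1.2
```

Key 1 felt: 2.8 N at z=76.7 mm, so it is up and free. On to key 2.

Emit:
{"fn": "apply_moves", "kwargs": {"plan": [0,0,0.22,0,0.03,-0.45,0,0,0.02,-0.45,0,0,0,0,0,0,0,0,-0.1,0,0,0,-0.08,0,0,0,-0.04,0,0,0,0,0,0,0,0,0]}}

```text
time_s: 5.65
position: [0.5343, 0.0673, 0.0766]
tcp_rot: [[-0.998, -0.056, -0.0], [-0.056, 0.998, 0.0], [0.0, 0.001, -1.0]]
force: [-0.5, 1.5, 2.6]
opening: 0.005
grasp_force: 1.2
```

Key 2: 2.6 N at 76.6 mm, so it is free. On to key 3.

Emit:
{"fn": "apply_moves", "kwargs": {"plan": [0,0,0.22,0,0.03,-0.45,0,0,0.02,-0.45,0,0,0,0,0,0,0,0,-0.1,0,0,0,-0.08,0,0,0,-0.04,0,0,0,0,0,0,0,0,0]}}

```text
time_s: 6.78
position: [0.5367, 0.0223, 0.0766]
tcp_rot: [[-0.998, -0.056, -0.001], [-0.056, 0.998, 0.0], [0.0, 0.0, -1.0]]
force: [-1.1, 1.6, 2.6]
opening: 0.007
grasp_force: 1.2
```

Key 3: 2.6 N at 76.6 mm, so it is free. Now key 4, going to the same height first.

Emit:
{"fn": "apply_moves", "kwargs": {"plan": [0,0,0.22,0,0.03,-0.45,0,0,0.02,-0.45,0,0,0,0,0,0,0,0,-0.1,0,0,0,-0.08,0,0,0,-0.04,0,0,0,0,0,0,0,0,0]}}

```text
time_s: 7.9
position: [0.5395, -0.023, 0.0765]
tcp_rot: [[-0.998, -0.056, 0.0], [-0.056, 0.998, 0.0], [-0.0, 0.0, -1.0]]
force: [0.3, -0.3, 0.1]
opening: 0.006
grasp_force: 0.0
```

Nothing at 76.5 mm, so key 4 is down. I'll tap it at about 73 mm in small steps.

Emit:
{"fn": "apply_moves", "kwargs": {"plan": [0,0,-0.04,0,0,0,-0.02,0,0,0,-0.02,0,0,0,0,0,0,0,0,0]}}

```text
time_s: 8.52
position: [0.5395, -0.0232, 0.0728]
tcp_rot: [[-0.998, -0.056, 0.0], [-0.056, 0.998, -0.0], [-0.0, -0.0, -1.0]]
force: [-0.4, -0.7, 3.7]
opening: 0.005
grasp_force: 2.0
```

Key 4 is felt at 72.8 mm with 3.7 N, so it is the latched one. Pressing it down to about 11 mm of travel.

Emit:
{"fn": "apply_moves", "kwargs": {"plan": [0,0,-0.04,0,0,0,-0.04,0,0,0,-0.03,0,0,0,-0.01,0,0,0,0,0,0,0,0,0]}}

```text
time_s: 9.28
position: [0.5396, -0.0232, 0.067]
tcp_rot: [[-0.998, -0.056, 0.0], [-0.056, 0.998, -0.0], [-0.0, -0.0, -1.0]]
force: [-2.2, -0.4, 7.1]
opening: 0.001
grasp_force: 3.5
```

Pressed to about 11 mm at 7.1 N. Lifting clear and checking.

Emit:
{"fn": "apply_moves", "kwargs": {"plan": [0,0,0.1,0,0,0,0.2,0,0,0,0.5,0,0,0,0.7,0,0,0,0.7,0,0,0,0.7,0,0,0,0.3,0,0,0.4,0,0,0,0.5,0,0,0,0.5,0,0,0,0,0,0,0,0,0,0]}}

```text
time_s: 10.78
position: [0.5388, 0.0472, 0.2253]
tcp_rot: [[-0.998, -0.057, -0.002], [-0.057, 0.998, -0.0], [0.002, 0.0, -1.0]]
force: [-0.3, 0.2, -0.6]
opening: 0.007
grasp_force: 0.0
```

Run:
```python
from h import *
k=cam("wrist"); im,d=bot.capture("wrist"); cv2.imwrite("pics/w3.png",im[:,:,::-1])
for r in bot.outline_of("wrist","cap1")[:6]:
    m=r["mask"]; c,wh,a=cv2.minAreaRect(np.argwhere(m)[:,::-1].astype(np.float32)); 
    print(round(r["p"],2),np.round(c),pt(k,*c,np.median(d[m])).round(4))
s=bot.read_state();print(s["time_s"],np.round(s["position"],4),np.round(s["force"],2))
```

```text
0.81 [410. 225.] [0.5306 0.1125 0.0779]
0.8 [354. 226.] [0.5339 0.0684 0.0784]
0.61 [242. 226.] [ 0.539 -0.022  0.078]
0.17 [410. 225.] [0.5306 0.1129 0.078 ]
10.875 [0.5392 0.0465 0.2259] [-0.1   0.21 -0.65]
```

View pics/w3.png

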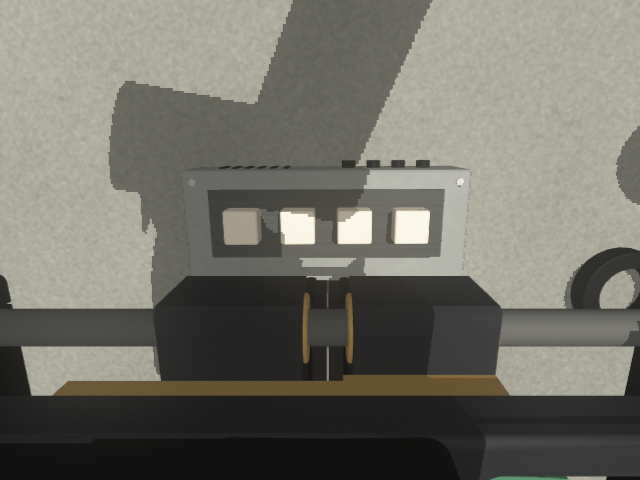

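The picture shows cap4 at (242,226) now 78 mm high, level with the others at columns 298, 354 and 410. The arm is clear of everything, so I'm handing in.

```bash
python3 -c "
from rig import bot
print(bot.hand_in())"
```

```text
the job is handed in; nothing more can be done
None
```

Key 4 (rightmost) was the latched one: I tapped all four from left to right, pressed key 4 to about 11 mm, saw it spring back level at 78 mm, and handed the job in; no verdict was returned.

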